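# Unstack the pulled parts into their nests

## Robot

A 6-joint arm with a two-finger parallel gripper is mounted at the origin on the work surface. World frame = base frame: x ahead of the robot, y to its left, z up, the work surface at z = 0. Lengths are in mm, angles in rad, forces in N, time in s.
With the tool pointing down it reaches from about 350 to 875 mm from the base axis. Payload 4.2 kg.
Tool frame: the origin (TCP) lies between the finger pads; the fingertips stand 25 mm ahead of it and the grasp point (between the pads) lies 6 mm ahead of it; z points along the fingers, y is the line along which they close (so a half turn about z gives the same grasp; the last joint's range is limited). The gripper opens to 85 mm and grips with 20 to 120 N. Pads are 22 mm wide; open, the fingers measure 114 mm over their backs; the gripper's body (76 mm by 85 mm) begins 54 mm behind the grasp point. The pads swing forward as they close: fully open they stand 13 mm farther back than shut.
Start: joints at [1.536, 0.385, 0.008, 0, -1.194, -0.259], TCP at [180.962, 598.207, 256.312] pointing down, gripper open.
Joint ranges: [-3.14, 3.14], [-1.21, 2.06], [-1.07, 1.41], [-3.16, 2.05], [-2.99, -0.16], [-3.1, 3.1]. Speed limits (rad/s): [2.79, 2.79, 3.14, 3.14, 3.14, 3.14].

## Interface

Orientations are given as a unit quaternion [x, y, z, w].
In Python, from bench import read_state, imaging, workorder, nets gives the robot as it stands.
- The arm moves only by the tool apply_moves, never from a script. Its argument "rows" is a list of rows, each an object with "hand": the opening, from -1 (shut) to 1 (fully open); "delta_pos": the shift along the tool's x, y, z in mm, a list of three; "yaw": the turn about the tool's z in rad. A call has 1 to 12 rows; each row is the pose to reach, as a shift and turn from the pose commanded when the call began, along the tool's axes at that moment; what a row does not reach only later rows make up. A row lasts 1/12 s, in which the tool goes at most 41.7 mm and 7.16 degrees, less where a joint would pass 70% of its speed; a pose out of reach is approached as far as the arm can. A call with a gripper value outside its range is refused whole. The fingers move at their own pace and stop on an object; the grip force is fixed at half the most. Time passes only in rows, so rows that repeat a pose let the fingers close. It gives the time, the measured TCP pose, the force, the opening and the grip force at its end, in the units of the state.
- read_state(): the state, without advancing time (a new reading comes with each control period).
- imaging.get_image(name): name is "side" or "top" or "wrist"; returns a dict with "pixels" (384x512x3 uint8, red, green, blue), "fx", "fy", "cx", "cy" (pixels), "dist" ([k1, k2, p1, p2, k3] as OpenCV has them; the pictures are not rectified), "xyz" and "rotation" of the camera in the world. Camera axes: x right, y down, z forward; pixel columns grow to the right and rows downward; lengths in mm; the calibration is good to about 2 mm. A picture is of the moment at which its call begins. There is no depth.
- workorder.job_done(): hands the job in; it is judged then, once.
Trained networks look in the newest picture that a camera, given by its name, has taken for a name from the list of things; names that differ only in an ending like _2 or _b are one class to them, and where a whole thing is asked for, a point or a joint stands for the part that bears it (a point fixed in the world has none). Each returns a list of dicts, best first, with "score" (0 to 1); they miss things now and then, are a little off and sometimes report something else, mostly with a low value. They report only what shows in the picture. A call takes as long as a camera call. They do not tell look-alikes from the thing itself.
- nets.find_in(camera, query): "location" ([row, column] in pixels, amid what is visible of it).
- nets.pinpoint(camera, query): "location" ([row, column] in pixels: a listed point, or the origin of a listed thing).
The state is a dict: "clock": time; "joints": joint angles; "joint_vel": joint speeds; "joint_efforts": joint torques, N m; "position": TCP position; "ee_rot": TCP orientation; "contact_force": force on the tool from outside, world axes, zero at the start; "wrist_torque": the same for the moment, N m; "gripper_width": finger opening in mm; "grasp_force": force on a finger pad.
Only numpy, scipy, OpenCV 4.12 (cv2) and the standard library are available. Lean on these libraries where they do the work, as an engineer would, in place of code of your own. Each camera call takes 0.05 s, during which the arm holds its last target. There are 200 camera calls.

## Task

The parts pulled from a repair are piled up in the middle of the bench: a power brick, a heat sink, a square fan, a round loudspeaker and a small battery. Take the two piles apart from the top, one part at a time, and lay each part flat in the white nest whose pocket has that part's outline (each pocket is slightly larger than its part all round). Leave every part right way up on its pocket's floor.

Things in the scene. Friction and masses are not known exactly. Their poses are not given: they have to be found in the camera images.
- brick: Laptop power brick, a plain dark block with rounded edges and no cable, 100 x 54 x 26 mm (x, y, z), about 0.3 kg, lying flat on the bench at the bottom of one of the two piles. Grip across its 54 mm. Origin: centre of its underside, z up.
- heatsink: Bare aluminium heat sink, 80 x 56 x 26 mm (x, y, z): an 8 mm base plate with eight upright fins running along x to its full height, the outer fins flush with the long sides; about 0.2 kg, lying flat on the bench, fins up, at the bottom of the other pile. Grip across its 56 mm. Origin: centre of its underside, z up.
- fan: Square cooling fan, grey frame 50 x 50 x 20 mm with a dark round rotor in its top face; lies on the power brick or on the heat sink (underside 26 mm over the bench), with the battery on its top. It may be turned relative to what it lies on. Origin: centre of its underside, z up. x and y are parallel to its sides.
- speaker: Round loudspeaker capsule, dark steel, 46 mm diameter, 20 mm high, cone upwards; lies on the power brick or on the heat sink, whichever the fan is not on (underside 26 mm over the bench). Origin: centre of its underside, z up.
- battery: Small dark camera battery, a block 42 x 30 x 16 mm (x, y, z) with brass contacts on its +x end and a pale patch on top, lying on top of the fan (underside 46 mm over the bench). Grip across its 30 mm. Origin: centre of its underside, z up.
- nest_brick: Nest of the power brick: outside 130 x 84 mm, rectangular pocket 116 x 70 mm (x, y). A fixed white slab 6 mm high; its pocket (grey floor) is central, 4 mm deep (floor 2 mm over the bench), 8 mm larger than the part on every side. Origin: centre of the slab's underside, z up. Fingertips 7 mm or more over the part's underside clear the rim.
- nest_heatsink: Nest of the heat sink: outside 110 x 86 mm, rectangular pocket 96 x 72 mm (x, y). A fixed white slab 6 mm high; its pocket (grey floor) is central, 4 mm deep (floor 2 mm over the bench), 8 mm larger than the part on every side. Origin: centre of the slab's underside, z up. Fingertips 7 mm or more over the part's underside clear the rim.
- nest_fan: Nest of the fan: outside 80 x 80 mm, square pocket 66 x 66 mm. A fixed white slab 6 mm high; its pocket (grey floor) is central, 4 mm deep (floor 2 mm over the bench), 8 mm larger than the part on every side. Origin: centre of the slab's underside, z up. Fingertips 7 mm or more over the part's underside clear the rim.
- nest_speaker: Nest of the loudspeaker: outside 78 x 78 mm, round pocket of 62 mm diameter (the only round one). A fixed white slab 6 mm high; its pocket (grey floor) is central, 4 mm deep (floor 2 mm over the bench), 8 mm larger than the part on every side. Origin: centre of the slab's underside, z up. Fingertips 7 mm or more over the part's underside clear the rim.
- nest_battery: Nest of the battery: outside 72 x 60 mm, rectangular pocket 58 x 46 mm (x, y), the smallest. A fixed white slab 6 mm high; its pocket (grey floor) is central, 4 mm deep (floor 2 mm over the bench), 8 mm larger than the part on every side. Origin: centre of the slab's underside, z up. Fingertips 7 mm or more over the part's underside clear the rim.
Not all that is in view belongs to the job. Leave any green look-alike of the brick alone.

How it is judged (in metres and radians):
At the end, for the whole second after the job is handed in: Each of the five parts is at rest in its own nest: centre within 13 mm of the pocket's centre, right way up and flat (tilt under 0.035 rad), underside on the pocket floor (0.5 to 3.5 mm over the nest's underside) (horizontal distance between brick and nest_brick below 0.013 m and z of brick in the frame of nest_brick between 0.0005 and 0.0035 m and angle between each of brick, heatsink, fan, speaker, battery's own z axis and vertical below 0.035 rad and linear speed of each of brick, heatsink, fan, speaker, battery below 0.02 m/s and angular speed of each of brick, heatsink, fan, speaker, battery below 0.2 rad/s and horizontal distance between heatsink and nest_heatsink below 0.013 m and z of heatsink in the frame of nest_heatsink between 0.0005 and 0.0035 m and horizontal distance between fan and nest_fan below 0.013 m and z of fan in the frame of nest_fan between 0.0005 and 0.0035 m and horizontal distance between speaker and nest_speaker below 0.013 m and z of speaker in the frame of nest_speaker between 0.0005 and 0.0035 m and horizontal distance between battery and nest_battery below 0.013 m and z of battery in the frame of nest_battery between 0.0005 and 0.0035 m); the robot touches nothing.
It fails at once if the power brick was shifted more than 50 mm with something still lying on it ((distance of brick from where it was at the start of the episode above 0.05 m and contact force between brick and fan above 0.05 N and horizontal distance between brick and fan below 0.035 m and z of fan in the frame of brick above 0.012 m) or (distance of brick from where it was at the start of the episode above 0.05 m and contact force between brick and speaker above 0.05 N and horizontal distance between brick and speaker below 0.035 m and z of speaker in the frame of brick above 0.012 m) or (distance of brick from where it was at the start of the episode above 0.05 m and contact force between brick and battery above 0.05 N and horizontal distance between brick and battery below 0.035 m and z of battery in the frame of brick above 0.012 m)).
It fails at once if the heat sink was shifted more than 50 mm with something still lying on it ((distance of heatsink from where it was at the start of the episode above 0.05 m and contact force between heatsink and fan above 0.05 N and horizontal distance between heatsink and fan below 0.035 m and z of fan in the frame of heatsink above 0.012 m) or (distance of heatsink from where it was at the start of the episode above 0.05 m and contact force between heatsink and speaker above 0.05 N and horizontal distance between heatsink and speaker below 0.035 m and z of speaker in the frame of heatsink above 0.012 m) or (distance of heatsink from where it was at the start of the episode above 0.05 m and contact force between heatsink and battery above 0.05 N and horizontal distance between heatsink and battery below 0.035 m and z of battery in the frame of heatsink above 0.012 m)).
It fails at once if the fan was shifted more than 50 mm with something still lying on it ((distance of fan from where it was at the start of the episode above 0.05 m and contact force between fan and battery above 0.05 N and horizontal distance between fan and battery below 0.035 m and z of battery in the frame of fan above 0.012 m)).
It also fails if it takes over 131 s, if anything falls off the work surface, if the arm or the gripper's body presses on something with over 40 N, if the wrist force passes 120 N, or if a joint passes its speed limit or range.

## Working session

There is one attempt and no reset: what is moved stays moved. The work goes in short steps, Python scripts to look and compute and a tool call to move; the robot and the scene stay as the last step left them, time stands still between calls to the robot, and variables do not carry over. Pictures are saved under pics/ and viewed, at most 14 in all, crops included, and the job is handed in when it is done.

Besides the shell and the picture viewer there is one more tool, called after ">>>" as a command line: name --argument value ..., lists and objects as JSON in quotes. apply_moves: Moves the arm, as the interface text tells. Its arguments: {"type":"object","properties":{"rows":{"type":"array"}},"required":["rows"]}

```bash
mkdir -p pics; cat > h.py <<'E'
import numpy as np, cv2
from bench import read_state, imaging, workorder, nets
from scipy.spatial.transform import Rotation as R
def cam(n):
    im=imaging.get_image(n); 
    im['K']=np.array([[im['fx'],0,im['cx']],[0,im['fy'],im['cy']],[0,0,1.]])
    r=np.array(im['rotation'],float); im['R']=r if r.shape==(3,3) else R.from_quat(r).as_matrix()
    im['t']=np.array(im['xyz'],float); im['d']=np.array(im['dist'],float); return im
def ray(im,rc):
    u=cv2.undistortPoints(np.array([[[rc[1],rc[0]]]],float),im['K'],im['d'])[0,0]
    return im['R']@np.array([u[0],u[1],1.])
def onz(im,rc,z):
    d=ray(im,rc); return im['t']+d*(z-im['t'][2])/d[2]
def proj(im,P):
    p=(np.atleast_2d(P)-im['t'])@im['R']
    return cv2.projectPoints(p,np.zeros(3),np.zeros(3),im['K'],im['d'])[0][:,0,::-1]
def tri(obs):
    A=np.zeros((3,3));b=np.zeros(3)
    for im,rc in obs:
        d=ray(im,rc);d/=np.linalg.norm(d);M=np.eye(3)-np.outer(d,d);A+=M;b+=M@im['t']
    return np.linalg.solve(A,b)
def save(im,name,crop=None,s=1):
    p=im['pixels'][...,::-1]
    if crop: p=p[crop[0]:crop[1],crop[2]:crop[3]]
    cv2.imwrite('pics/'+name,cv2.resize(p,None,fx=s,fy=s,interpolation=cv2.INTER_CUBIC))
names=['brick','heatsink','fan','speaker','battery','nest_brick','nest_heatsink','nest_fan','nest_speaker','nest_battery']
E
python3 - <<'E'
from h import *
t=cam('top');s=cam('side');w=cam('wrist')
a=np.vstack([t['pixels'],])
save(t,'t1.png',s=1.5);save(s,'s1.png',s=1.5)
for n in ('t','s','w'):
    im=eval(n);print(n,im['xyz'],im['R'].round(3).tolist(),im['fx'])
for q in names:
    T=nets.pinpoint('top',q)[:3];S=nets.pinpoint('side',q)[:3]
    print(q,[(np.round(x['location']).tolist(),round(x['score'],2)) for x in T],[(np.round(x['location']).tolist(),round(x['score'],2)) for x in S], tri([(t,T[0]['location']),(s,S[0]['location'])]).round() if T and S else '')
print(read_state())
E
```

```text
t [ 248.31553816   16.10449676 1175.5529654 ] [[0.013, -0.98, 0.197], [-0.999, -0.019, -0.027], [0.03, -0.197, -0.98]] 467.09843190554164
s [357.39719962 783.22423284 581.02500654] [[-0.992, -0.075, 0.102], [-0.127, 0.534, -0.836], [0.008, -0.842, -0.539]] 381.8034180909907
w [250.85859514 576.33824427 374.02169758] [[-0.29, -0.917, -0.273], [-0.957, 0.279, 0.08], [0.003, 0.284, -0.959]] 286.74533645051713
brick [([146.0, 211.0], 0.75), ([192.0, 204.0], 0.63), ([194.0, 204.0], 0.63)] [([345.0, 338.0], 0.85), ([246.0, 192.0], 0.74), ([254.0, 246.0], 0.72)] [417. 204. -34.]
heatsink [([194.0, 305.0], 0.83)] [([195.0, 262.0], 0.94), ([166.0, 224.0], 0.34), ([249.0, 250.0], 0.24)] [ 456. -129.   -1.]
fan [([191.0, 203.0], 0.52)] [([248.0, 248.0], 0.87), ([253.0, 248.0], 0.55)] [457. 129.  20.]
speaker [([192.0, 305.0], 0.69)] [([190.0, 262.0], 0.47)] [ 459. -127.   18.]
battery [([191.0, 201.0], 0.56), ([146.0, 371.0], 0.23)] [([241.0, 246.0], 0.68)] [457. 132.  41.]
nest_brick [([204.0, 382.0], 0.93)] [([164.0, 270.0], 0.59)] [ 444. -334.   -8.]
nest_heatsink [([201.0, 126.0], 0.89)] [(
[... 346 characters left out ...]
nts': array([ 1.53559905e+00,  3.84697423e-01,  7.90272203e-03, -1.72187429e-05,
       -1.19396373e+00, -2.58606019e-01]), 'joint_vel': array([ 0.00013584,  0.00185872, -0.00048346, -0.00020728, -0.00015861,
        0.00025984]), 'joint_efforts': array([ 1.49645894e-04, -3.92101192e+01,  1.88618857e+01,  4.19066861e+00,
       -3.90219475e-04,  7.05779222e-07]), 'position': array([180.95897481, 598.21703153, 256.31214274]), 'ee_rot': array([ 9.89228879e-01, -1.46376992e-01, -1.00676150e-05, -1.79373463e-05]), 'contact_force': array([-0.21254533, -0.72337625,  0.67027246]), 'wrist_torque': array([-0.04359711,  0.03223097, -0.0101946 ]), 'grasp_force': 0.0, 'gripper_width': 85.33536218002199}
```

View pics/t1.png

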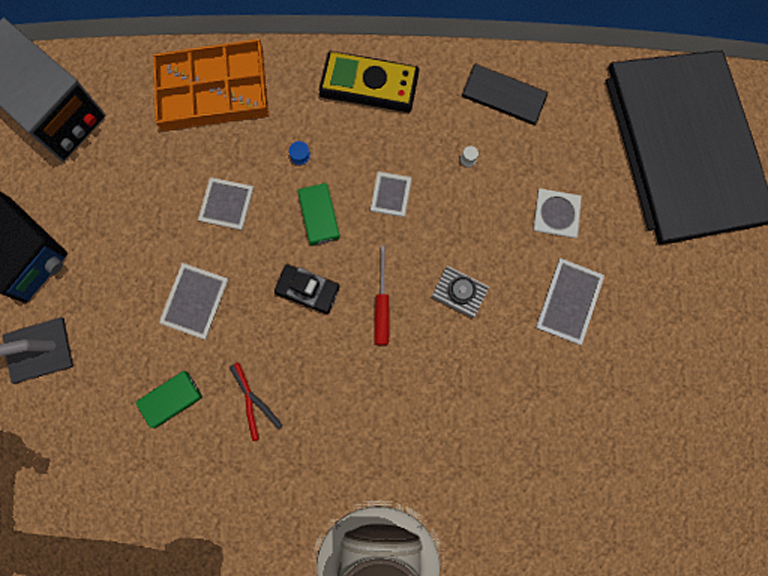

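View pics/s1.png

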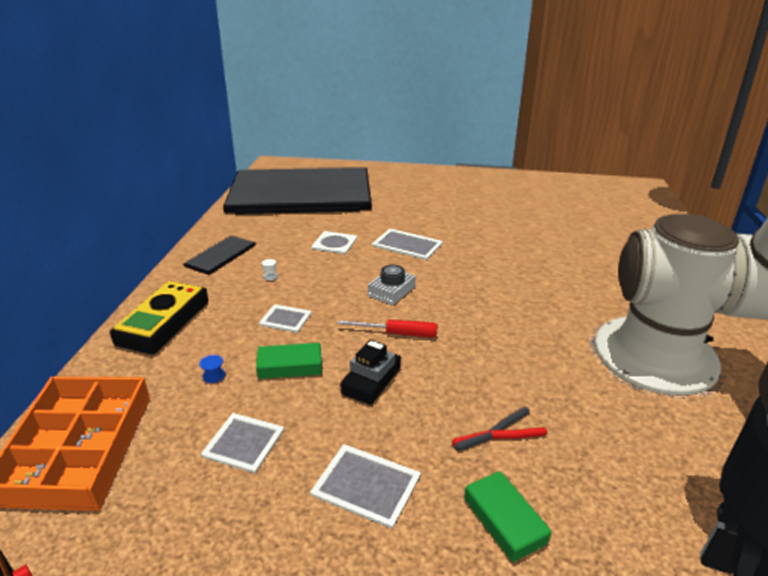

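The top view shows the fan pile (brick, fan, battery) at pixel (row 192, col 204) and the speaker on the heat sink at (194, 306). The nests are brick (201, 380), heat sink (201, 129), fan (136, 151), battery (129, 261) and speaker, the round one, (141, 372). The green blocks at (142, 212) and (266, 112) are look-alikes; the black block under the fan is the brick. Next I'll measure the nests in both views.

```bash
cat >> h.py <<'E'
def nestfit(im,c,z=6):
    p=im['pixels'].astype(int); m=((p.min(2)>150)&(p.max(2)-p.min(2)<50)).astype(np.uint8)
    n,l,st,ce=cv2.connectedComponentsWithStats(m,connectivity=8)
    best=None
    for i in range(1,n):
        if st[i,4]<40: continue
        x,y,w,h=st[i,:4]; d=np.hypot(y+h/2-c[0],x+w/2-c[1])
        if best is None or d<best[0]: best=(d,i)
    ct=max(cv2.findContours((l==best[1]).astype(np.uint8),cv2.RETR_EXTERNAL,cv2.CHAIN_APPROX_NONE)[0],key=len)[:,0]
    P=np.array([onz(im,(v,u),z)[:2] for u,v in ct],np.float32)
    (cx,cy),(w,h),a=cv2.minAreaRect(P)
    if w<h: w,h,a=h,w,a+90
    return np.round([cx,cy,w,h,(a+90)%180-90],1)   # a: direction of long side, deg
E
python3 - <<'E'
from h import *
t=cam('top');s=cam('side')
C=dict(brick=((201,380),(162,271)),heatsink=((201,129),(323,244)),fan=((136,151),(294,162)),speaker=((141,372),(161,223)),battery=((129,261),(212,190)))
for k,(a,b) in C.items():
    A=nestfit(t,a);B=nestfit(s,b)
    print(k,A,B,'tri z', tri([(t,proj(t,[*A[:2],6])[0]),(s,proj(s,[*B[:2],6])[0])]).round(1))
E
```

```text
brick [ 445.4 -326.3  130.7   84.   -20.2] [ 447.  -325.3  133.3   90.7  -20.3] tri z [ 446.3 -326.6    5.2]
heatsink [434.6 322.  109.1  85.  -17.8] [435.6 322.2 112.   89.  -17.8] tri z [435.1 322.1   5.8]
fan [608.5 277.1  79.5  79.1  79. ] [610.  276.4  83.6  81.7  78.6] tri z [609.  277.1   6.6]
speaker [ 603.8 -308.4   77.8   77.    -8.5] [ 604.5 -308.2   86.3   80.    81.6] tri z [ 604.2 -308.5    5.8]
battery [631.  -12.2  71.   59.2  -9.4] [631.6 -12.   73.9  65.7  -9.3] tri z [631.4 -12.2   5.8]
```

>>> apply_moves --rows '[{"hand": 1, "delta_pos": [0, 0, 0], "yaw": 0}]'

```text
clock: 1.33
position: [181.0, 598.2, 256.3]
ee_rot: [0.989, -0.146, -0.0, 0.0]
contact_force: [0.3, -0.4, -0.2]
gripper_width: 85.7
grasp_force: 0.0
```

>>> apply_moves --rows '[{"hand": 1, "delta_pos": [390, 360, 0], "yaw": 0}, {"hand": 1, "delta_pos": [390, 360, 0], "yaw": 0}, {"hand": 1, "delta_pos": [390, 360, 0], "yaw": 0}, {"hand": 1, "delta_pos": [390, 360, 0], "yaw": 0}, {"hand": 1, "delta_pos": [390, 360, 0], "yaw": 0}, {"hand": 1, "delta_pos": [390, 360, 0], "yaw": 0}, {"hand": 1, "delta_pos": [390, 360, 0], "yaw": 0}, {"hand": 1, "delta_pos": [390, 360, 0], "yaw": 0}, {"hand": 1, "delta_pos": [390, 360, 0], "yaw": 0}, {"hand": 1, "delta_pos": [390, 360, 0], "yaw": 0}, {"hand": 1, "delta_pos": [390, 360, 0], "yaw": 0}, {"hand": 1, "delta_pos": [390, 360, 0], "yaw": 0}]'

```text
clock: 2.33
position: [435.0, 165.3, 256.9]
ee_rot: [0.989, -0.146, 0.0, -0.0]
contact_force: [0.9, 1.1, -0.4]
gripper_width: 85.4
grasp_force: 0.0
```

>>> apply_moves --rows '[{"hand": 1, "delta_pos": [0, 0, 20], "yaw": 0}, {"hand": 1, "delta_pos": [0, 0, 20], "yaw": 0}, {"hand": 1, "delta_pos": [0, 0, 20], "yaw": 0}]'

```text
clock: 2.58
position: [434.1, 166.5, 235.9]
ee_rot: [0.989, -0.147, -0.001, 0.001]
contact_force: [-0.9, 0.0, 0.7]
gripper_width: 85.0
grasp_force: 0.0
```

```bash
cat >> h.py <<'E'
def plan(x,y,z,a=None):
    """tool delta to reach world x,y,z; a = world direction (deg, mod 180) of the tool's y (closing) axis"""
    s=read_state(); M=R.from_quat(s['ee_rot']).as_matrix(); d=M.T@(np.array([x,y,z])-s['position'])
    cur=np.degrees(np.arctan2(M[1,1],M[0,1])); yaw=0
    if a is not None: yaw=-np.radians((a-cur+90)%180-90)
    print('delta',d.round(1),'yaw',round(yaw,3),'dist',np.linalg.norm(d).round(),'pos',s['position'].round(1),'j6',s['joints'][5].round(2),'w',round(s['gripper_width'],1),'tilt',M[:,2].round(3))
E
python3 - <<'E'
from h import *
w=cam('wrist');t=cam('top');save(w,'w1.png',s=1.5)
print(read_state()['position'],w['t'])
for q in names[:5]:
    W=nets.pinpoint('wrist',q)[:2];T=nets.pinpoint('top',q)[:1]
    print(q,[(np.round(x['location']).tolist(),round(x['score'],2)) for x in W],[(np.round(x['location']).tolist(),round(x['score'],2)) for x in T],tri([(w,W[0]['location']),(t,T[0]['location'])]).round(1) if W and T else'')
E
```

```text
[434.45805613 168.12824287 237.02403007] [504.25266825 144.94285115 354.45106292]
brick [([16.0, 256.0], 0.96), ([306.0, 162.0], 0.93)] [([146.0, 213.0], 0.71)] [589.2 110.3 -10.6]
heatsink [([69.0, 497.0], 0.77), ([141.0, 279.0], 0.17)] [([197.0, 303.0], 0.96)] [ 455.6 -126.8    9.3]
fan [([144.0, 278.0], 0.79)] [([192.0, 204.0], 0.5)] [455.  126.3  30.4]
speaker [] [([195.0, 306.0], 0.84)] 
battery [([144.0, 276.0], 0.82)] [([192.0, 205.0], 0.42)] [456.1 126.2  27. ]
```

View pics/w1.png

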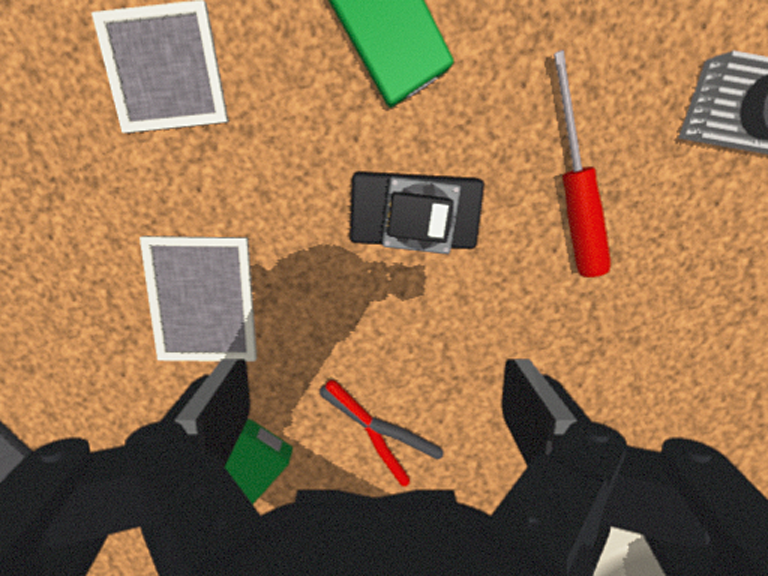

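The wrist view shows the battery (pale patch) on the fan, with its top centre near (144, 280), on the dark brick between two green decoys and clear of both. I'll enlarge it to read the corners.

```bash
python3 - <<'E'
from h import *
w=cam('wrist');save(w,'w2.png',(105,175,225,330),7)
E
```

```text
(no output)
```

View pics/w2.png

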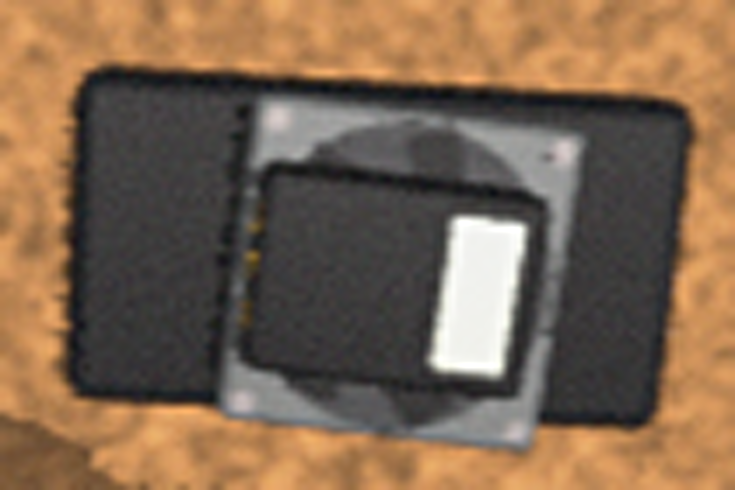

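```bash
python3 - <<'E'
from h import *
w=cam('wrist')
def quad(c,z,nm):
    P=np.array([onz(w,((y+.5)/7-.5+105,(x+.5)/7-.5+225),z)[:2] for x,y in c])
    a=(P[1]-P[0]+P[2]-P[3])/2; b=(P[3]-P[0]+P[2]-P[1])/2
    print(nm,P.mean(0).round(1),np.linalg.norm(a).round(1),np.degrees(np.arctan2(a[1],a[0])).round(1),np.linalg.norm(b).round(1),np.degrees(np.arctan2(b[1],b[0])).round(1))
quad([(265,170),(548,205),(515,393),(240,360)],62,'bat')
quad([(257,98),(583,137),(530,450),(220,412)],46,'fan')
quad([(88,70),(690,105),(655,425),(70,395)],26,'brick')
s=cam('side');t=cam('top')
Wb=[(144.2,279.5)]
S=nets.find_in('side','battery');T=nets.find_in('top','battery')
print([(x['location'],x['score']) for x in S[:2]+T[:2]])
print(tri([(w,Wb[0]),(s,S[0]['location'])]),tri([(w,Wb[0]),(t,T[0]['location'])]))
plan(455,127,236,66)
E
```

```text
bat [458.3 126.9] 41.0 -113.8 27.6 156.1
fan [456.4 124.9] 49.2 -113.7 48.1 156.7
brick [458.3 125.8] 96.7 -110.0 52.0 160.0
[([234.1, 246.3], 0.77), ([189.7, 209.8], 0.54)]
[459.28406119 127.63245128  58.35658972] [457.79287397 118.80257273  31.12906606]
delta [31.3 32.5  0.3] yaw 0.125 dist 45.0 pos [434.4 167.1 236.3] j6 0.56 w 85.6 tilt [-0. -0. -1.]
```

>>> apply_moves --rows '[{"hand": 1, "delta_pos": [34, 32, 110], "yaw": -1.43}, {"hand": 1, "delta_pos": [34, 32, 110], "yaw": -1.43}, {"hand": 1, "delta_pos": [34, 32, 110], "yaw": -1.43}, {"hand": 1, "delta_pos": [34, 32, 110], "yaw": -1.43}, {"hand": 1, "delta_pos": [34, 32, 110], "yaw": -1.43}, {"hand": 1, "delta_pos": [34, 32, 110], "yaw": -1.43}, {"hand": 1, "delta_pos": [34, 32, 110], "yaw": -1.43}, {"hand": 1, "delta_pos": [34, 32, 110], "yaw": -1.43}, {"hand": 1, "delta_pos": [34, 32, 110], "yaw": -1.43}, {"hand": 1, "delta_pos": [34, 32, 110], "yaw": -1.43}, {"hand": 1, "delta_pos": [34, 32, 110], "yaw": -1.43}, {"hand": 1, "delta_pos": [34, 32, 110], "yaw": -1.43}]'

```text
clock: 4.48
position: [457.8, 126.7, 126.3]
ee_rot: [0.842, 0.54, 0.0, 0.0]
contact_force: [-0.2, 0.3, -0.1]
gripper_width: 85.4
grasp_force: 0.0
```

```bash
python3 - <<'E'
from h import *
w=cam('wrist');save(w,'w3.png',s=1.3)
plan(458.3,126.9,78,156)
E
```

```text
delta [ 0.4  0.3 48.3] yaw -0.011 dist 48.0 pos [457.8 126.7 126.3] j6 2.1 w 85.1 tilt [ 0. -0. -1.]
```

View pics/w3.png

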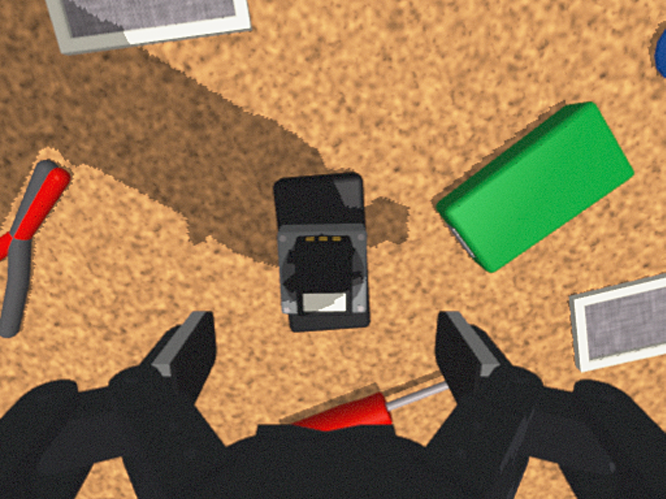

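The battery (display column about 324) is centred between the fingers (about 326) and aligned with the jaws. I'll descend and close.

>>> apply_moves --rows '[{"hand": 1, "delta_pos": [0.4, 0.3, 30], "yaw": -0.011}, {"hand": 1, "delta_pos": [0.4, 0.3, 48], "yaw": -0.011}, {"hand": 1, "delta_pos": [0.4, 0.3, 48], "yaw": -0.011}, {"hand": -1, "delta_pos": [0.4, 0.3, 48], "yaw": -0.011}, {"hand": -1, "delta_pos": [0.4, 0.3, 48], "yaw": -0.011}, {"hand": -1, "delta_pos": [0.4, 0.3, 48], "yaw": -0.011}, {"hand": -1, "delta_pos": [0.4, 0.3, 48], "yaw": -0.011}, {"hand": -1, "delta_pos": [0.4, 0.3, 48], "yaw": -0.011}, {"hand": -1, "delta_pos": [0.4, 0.3, 48], "yaw": -0.011}]'

```text
clock: 5.28
position: [458.9, 127.4, 79.6]
ee_rot: [0.84, 0.543, 0.001, 0.0]
contact_force: [-1.1, -0.1, 6.4]
gripper_width: 28.0
grasp_force: 59.6
```

>>> apply_moves --rows '[{"hand": -1, "delta_pos": [0, 0, -20], "yaw": 0}, {"hand": -1, "delta_pos": [0, 0, -60], "yaw": 0}, {"hand": -1, "delta_pos": [0, 0, -60], "yaw": 0}]'

```text
clock: 5.53
position: [461.8, 128.9, 144.5]
ee_rot: [0.839, 0.544, 0.006, 0.001]
contact_force: [1.8, 0.6, 0.7]
gripper_width: 27.8
grasp_force: 59.5
```

```bash
python3 - <<'E'
from h import *
w=cam('wrist');s=cam('side')
a=cv2.resize(w['pixels'][150:384,100:400],(390,304));b=cv2.resize(s['pixels'][150:310,150:355],(390,304))
cv2.imwrite('pics/c4.png',np.hstack([a,b])[...,::-1])
plan(631.2,-12.2,140,80.6)
E
```

```text
delta [-56.6 214.5   0.3] yaw 1.311 dist 222.0 pos [458.9 127.6 140.1] j6 2.1 w 28.1 tilt [ 0.004  0.003 -1.   ]
```

View pics/c4.png

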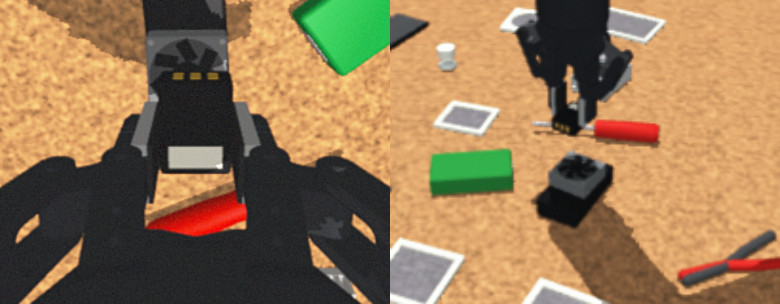

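>>> apply_moves --rows '[{"hand": -1, "delta_pos": [-56.6, 214.5, 0], "yaw": 1.311}, {"hand": -1, "delta_pos": [-56.6, 214.5, 0], "yaw": 1.311}, {"hand": -1, "delta_pos": [-56.6, 214.5, 0], "yaw": 1.311}, {"hand": -1, "delta_pos": [-56.6, 214.5, 0], "yaw": 1.311}, {"hand": -1, "delta_pos": [-56.6, 214.5, 0], "yaw": 1.311}, {"hand": -1, "delta_pos": [-56.6, 214.5, 0], "yaw": 1.311}, {"hand": -1, "delta_pos": [-56.6, 214.5, 10], "yaw": 1.311}, {"hand": -1, "delta_pos": [-56.6, 214.5, 30], "yaw": 1.311}, {"hand": -1, "delta_pos": [-56.6, 214.5, 60], "yaw": 1.311}, {"hand": -1, "delta_pos": [-56.6, 214.5, 70], "yaw": 1.311}, {"hand": -1, "delta_pos": [-56.6, 214.5, 70], "yaw": 1.311}, {"hand": -1, "delta_pos": [-56.6, 214.5, 70], "yaw": 1.311}]'

```text
clock: 6.63
position: [628.8, -13.2, 65.4]
ee_rot: [0.997, -0.083, -0.003, 0.001]
contact_force: [0.4, 0.3, -1.2]
gripper_width: 27.8
grasp_force: 59.6
```

```bash
python3 - <<'E'
from h import *
plan(631.2,-12.2,36,80.6)
E
```

```text
delta [ 2.4 -1.4 29.4] yaw -0.001 dist 30.0 pos [628.8 -13.2  65.4] j6 1.17 w 27.8 tilt [-0.005 -0.001 -1.   ]
```

>>> apply_moves --rows '[{"hand": -1, "delta_pos": [2, -1, 20], "yaw": 0}, {"hand": -1, "delta_pos": [2, -1, 24], "yaw": 0}, {"hand": -1, "delta_pos": [2, -1, 24], "yaw": 0}]'

```text
clock: 6.88
position: [631.0, -12.3, 42.4]
ee_rot: [0.997, -0.081, -0.002, 0.0]
contact_force: [-0.5, 0.6, -0.5]
gripper_width: 28.1
grasp_force: 59.6
```

```bash
python3 - <<'E'
from h import *
plan(631.2,-12.2,36,80.6);print(read_state()['contact_force'])
w=cam('wrist');save(w,'w5.png',(180,384,100,420),2)
E
```

```text
delta [ 0.2 -0.2  6.4] yaw 0.001 dist 6.0 pos [631.  -12.3  42.4] j6 1.17 w 28.1 tilt [-0.004 -0.001 -1.   ]
[-0.48859061  0.56744768 -0.46602815]
```

View pics/w5.png

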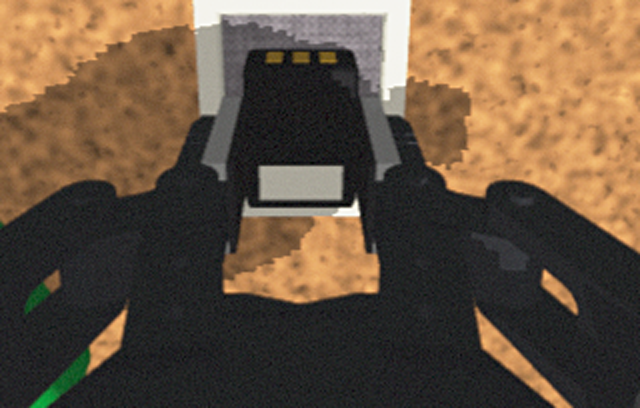

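The battery sits over its pocket with margin on both sides. I'll lower it and release.

>>> apply_moves --rows '[{"hand": -1, "delta_pos": [0, 0, 4], "yaw": 0}, {"hand": -1, "delta_pos": [0, 0, 6.5], "yaw": 0}, {"hand": -1, "delta_pos": [0, 0, 6.5], "yaw": 0}]'

```text
clock: 7.18
position: [632.4, -12.1, 37.8]
ee_rot: [0.997, -0.082, -0.0, -0.0]
contact_force: [-0.5, 0.3, -0.6]
gripper_width: 27.9
grasp_force: 59.6
```

>>> apply_moves --rows '[{"hand": 0, "delta_pos": [0, 0, 0], "yaw": 0}, {"hand": 0.3, "delta_pos": [0, 0, 0], "yaw": 0}, {"hand": 0.5, "delta_pos": [0, 0, -2], "yaw": 0}, {"hand": 1, "delta_pos": [0, 0, -20], "yaw": 0}, {"hand": 1, "delta_pos": [0, 0, -60], "yaw": 0}, {"hand": 1, "delta_pos": [0, 0, -100], "yaw": 0}, {"hand": 1, "delta_pos": [0, 0, -100], "yaw": 0}]'

```text
clock: 7.77
position: [637.8, -11.8, 147.6]
ee_rot: [0.997, -0.081, 0.009, -0.001]
contact_force: [-0.3, 0.8, 1.2]
gripper_width: 85.2
grasp_force: 0.0
```

```bash
python3 - <<'E'
from h import *
w=cam('wrist');save(w,'w6.png',s=1.2)
plan(456.4,124.9,140,156.5);plan(456.4,124.9,140,66.5)
E
```

```text
delta [-199.2 -105.7    2. ] yaw -1.323 dist 226.0 pos [635.8 -11.7 143.9] j6 1.17 w 85.4 tilt [ 0.012  0.002 -1.   ]
delta [-199.2 -105.7    2. ] yaw 0.247 dist 226.0 pos [635.8 -11.7 143.9] j6 1.17 w 85.4 tilt [ 0.012  0.002 -1.   ]
```

View pics/w6.png

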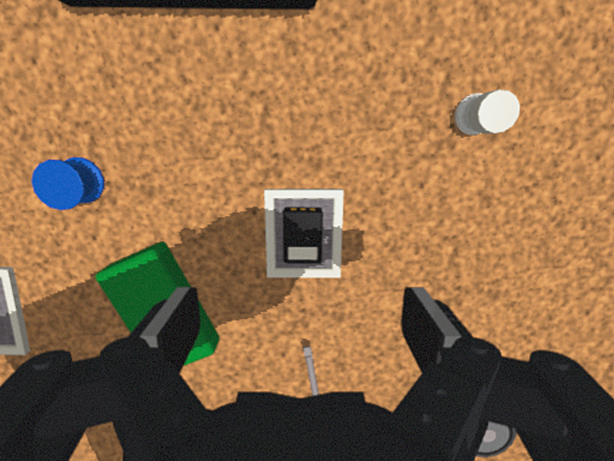

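The battery lies in its nest at display (238, 303). Next is the fan.

>>> apply_moves --rows '[{"hand": 1, "delta_pos": [-199, -106, 0], "yaw": 0.247}, {"hand": 1, "delta_pos": [-199, -106, 0], "yaw": 0.247}, {"hand": 1, "delta_pos": [-199, -106, 0], "yaw": 0.247}, {"hand": 1, "delta_pos": [-199, -106, 0], "yaw": 0.247}, {"hand": 1, "delta_pos": [-199, -106, 0], "yaw": 0.247}, {"hand": 1, "delta_pos": [-199, -106, 0], "yaw": 0.247}, {"hand": 1, "delta_pos": [-199, -106, 0], "yaw": 0.247}, {"hand": 1, "delta_pos": [-199, -106, 0], "yaw": 0.247}]'

```text
clock: 8.48
position: [453.0, 125.5, 138.0]
ee_rot: [0.979, -0.203, 0.0, -0.0]
contact_force: [0.2, -0.0, -0.4]
gripper_width: 85.6
grasp_force: 0.0
```

```bash
python3 - <<'E'
from h import *
w=cam('wrist');p=proj(w,[456.4,124.9,46])[0];print(p)
r,c=p.astype(int);save(w,'w7.png',(r-50,r+50,c-65,c+65),6);print(r,c,w['t'])
plan(456.4,124.9,62,66.5)
E
```

```text
[199.84073947 248.36791426]
199 248 [520.03043596  95.97951058 256.72506398]
delta [ 2.5 -0.8 76. ] yaw 0.0 dist 76.0 pos [453.7 125.1 138. ] j6 0.55 w 85.3 tilt [ 0.001  0.    -1.   ]
```

View pics/w7.png

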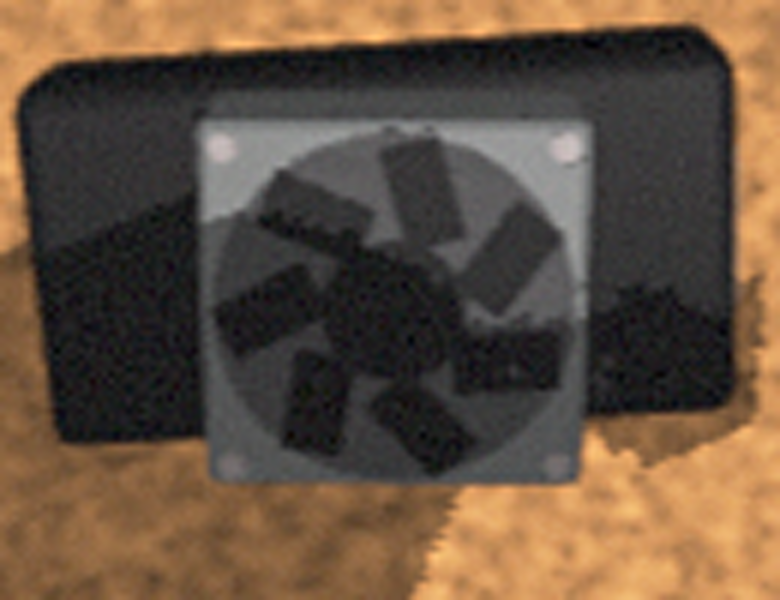

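The fan has not moved: its centre is at crop (394, 302) against a predicted (390, 300), and it is square to the jaws. I'll grip it.

>>> apply_moves --rows '[{"hand": 1, "delta_pos": [2.5, -0.5, 40], "yaw": 0}, {"hand": 1, "delta_pos": [2.5, -0.5, 65], "yaw": 0}, {"hand": 1, "delta_pos": [2.5, -0.5, 76], "yaw": 0}, {"hand": 1, "delta_pos": [2.5, -0.5, 76], "yaw": 0}, {"hand": -1, "delta_pos": [2.5, -0.5, 76], "yaw": 0}, {"hand": -1, "delta_pos": [2.5, -0.5, 76], "yaw": 0}, {"hand": -1, "delta_pos": [2.5, -0.5, 76], "yaw": 0}, {"hand": -1, "delta_pos": [2.5, -0.5, 76], "yaw": 0}, {"hand": -1, "delta_pos": [2.5, -0.5, 76], "yaw": 0}]'

```text
clock: 9.28
position: [457.2, 124.7, 63.4]
ee_rot: [0.979, -0.204, 0.001, -0.001]
contact_force: [0.9, -1.4, 5.1]
gripper_width: 47.3
grasp_force: 61.7
```

```bash
python3 - <<'E'
from h import *
print(read_state()['contact_force']);plan(456.4,124.9,140,66.5)
E
```

```text
[ 0.9009989  -1.43169668  5.1364279 ]
delta [ -0.6  -0.1 -76.6] yaw -0.0 dist 77.0 pos [457.2 124.7  63.4] j6 0.55 w 47.3 tilt [ 0.003  0.001 -1.   ]
```

>>> apply_moves --rows '[{"hand": -1, "delta_pos": [0, 0, -20], "yaw": 0}, {"hand": -1, "delta_pos": [0, 0, -60], "yaw": 0}, {"hand": -1, "delta_pos": [0, 0, -70], "yaw": 0}, {"hand": -1, "delta_pos": [0, 0, -70], "yaw": 0}]'

```text
clock: 9.62
position: [457.9, 125.6, 135.5]
ee_rot: [0.979, -0.204, 0.003, -0.003]
contact_force: [-0.1, 0.1, -1.1]
gripper_width: 47.6
grasp_force: 62.4
```

```bash
python3 - <<'E'
from h import *
plan(608.8,277.1,130,79)
E
```

```text
delta [  77.9 -199.1    7.4] yaw -0.218 dist 214.0 pos [457.9 125.6 135.5] j6 0.55 w 47.6 tilt [ 0.008  0.005 -1.   ]
```

>>> apply_moves --rows '[{"hand": -1, "delta_pos": [78, -199, 0], "yaw": -0.218}, {"hand": -1, "delta_pos": [78, -199, 0], "yaw": -0.218}, {"hand": -1, "delta_pos": [78, -199, 0], "yaw": -0.218}, {"hand": -1, "delta_pos": [78, -199, 0], "yaw": -0.218}, {"hand": -1, "delta_pos": [78, -199, 10], "yaw": -0.218}, {"hand": -1, "delta_pos": [78, -199, 40], "yaw": -0.218}, {"hand": -1, "delta_pos": [78, -199, 72], "yaw": -0.218}, {"hand": -1, "delta_pos": [78, -199, 75], "yaw": -0.218}, {"hand": -1, "delta_pos": [78, -199, 75], "yaw": -0.218}, {"hand": -1, "delta_pos": [78, -199, 75], "yaw": -0.218}]'

```text
clock: 10.45
position: [607.2, 275.5, 57.4]
ee_rot: [0.995, -0.096, 0.0, 0.0]
contact_force: [0.7, 0.3, -0.7]
gripper_width: 47.4
grasp_force: 62.3
```

```bash
python3 - <<'E'
from h import *
plan(608.8,277.1,40,79)
w=cam('wrist');save(w,'w8.png',(150,384,80,440),1.6)
E
```

```text
delta [ 1.3 -1.9 17.4] yaw -0.0 dist 18.0 pos [607.2 275.5  57.4] j6 0.71 w 47.4 tilt [ 0. -0. -1.]
```

View pics/w8.png

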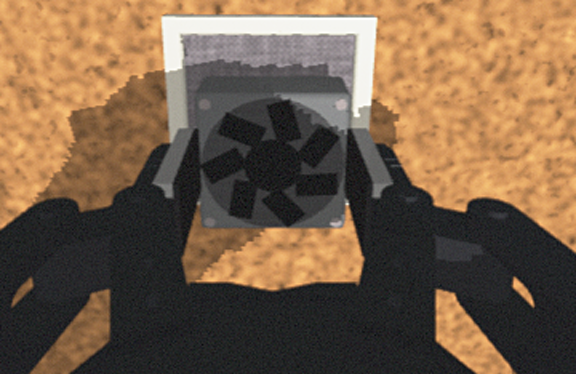

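The fan is centred on its nest and level, so I'll lower and release it.

>>> apply_moves --rows '[{"hand": -1, "delta_pos": [1.3, -1.9, 12], "yaw": 0}, {"hand": -1, "delta_pos": [1.3, -1.9, 17], "yaw": 0}, {"hand": -1, "delta_pos": [1.3, -1.9, 17.5], "yaw": 0}, {"hand": -1, "delta_pos": [1.3, -1.9, 17.5], "yaw": 0}]'

```text
clock: 10.83
position: [608.6, 277.3, 39.6]
ee_rot: [0.995, -0.096, 0.0, -0.0]
contact_force: [0.2, 1.0, -1.0]
gripper_width: 47.8
grasp_force: 62.3
```

>>> apply_moves --rows '[{"hand": 0.4, "delta_pos": [0, 0, 0], "yaw": 0}, {"hand": 0.7, "delta_pos": [0, 0, 0], "yaw": 0}, {"hand": 1, "delta_pos": [0, 0, 0], "yaw": 0}, {"hand": 1, "delta_pos": [0, 0, -15], "yaw": 0}, {"hand": 1, "delta_pos": [0, 0, -50], "yaw": 0}, {"hand": 1, "delta_pos": [0, 0, -90], "yaw": 0}, {"hand": 1, "delta_pos": [0, 0, -90], "yaw": 0}]'

```text
clock: 11.42
position: [613.0, 279.6, 138.9]
ee_rot: [0.995, -0.095, 0.007, -0.004]
contact_force: [0.8, 0.9, 1.1]
gripper_width: 85.5
grasp_force: 0.0
```

```bash
python3 - <<'E'
from h import *
w=cam('wrist');t=cam('top');s=cam('side')
for c,n in((w,'wrist'),(t,'top'),(s,'side')):
  for q in ('fan','nest_fan','speaker','heatsink'):
    print(n,q,[(np.round(x['location']).tolist(),round(x['score'],2)) for x in nets.pinpoint(n,q)[:2]])
print('expect fan',proj(w,[608.8,277.1,2]))
a=w['pixels'][120:320,150:350];b=t['pixels'][160:225,265:345]
cv2.imwrite('pics/c9.png',np.hstack([cv2.resize(a,(390,390)),cv2.resize(b,(480*1,390),interpolation=cv2.INTER_CUBIC)[:,:400]])[...,::-1])
plan(455,-127,150,70)
E
```

```text
wrist fan [([196.0, 254.0], 0.89)]
wrist nest_fan []
wrist speaker []
wrist heatsink []
top fan []
top nest_fan [([193.0, 206.0], 0.7), ([137.0, 152.0], 0.64)]
top speaker [([197.0, 308.0], 0.8)]
top heatsink [([197.0, 304.0], 0.67)]
side fan [([295.0, 164.0], 0.57)]
side nest_fan [([296.0, 161.0], 0.92)]
side speaker [([188.0, 261.0], 0.63)]
side heatsink [([196.0, 262.0], 0.55)]
expect fan [[193.57122453 254.26363533]]
delta [-73.3 426.2 -20.7] yaw 0.156 dist 433.0 pos [608.6 277.2 129.1] j6 0.71 w 85.6 tilt [-0. -0. -1.]
```

View pics/c9.png

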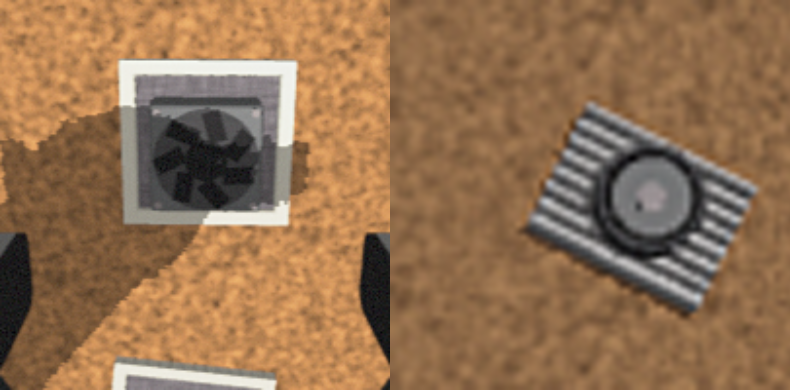

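The fan is in its nest. The right half of the picture shows the speaker near the middle of the heat sink. I'll move over that pile.

>>> apply_moves --rows '[{"hand": 1, "delta_pos": [-73, 426, -20], "yaw": 0.156}, {"hand": 1, "delta_pos": [-73, 426, -20], "yaw": 0.156}, {"hand": 1, "delta_pos": [-73, 426, -20], "yaw": 0.156}, {"hand": 1, "delta_pos": [-73, 426, -20], "yaw": 0.156}, {"hand": 1, "delta_pos": [-73, 426, -20], "yaw": 0.156}, {"hand": 1, "delta_pos": [-73, 426, -20], "yaw": 0.156}, {"hand": 1, "delta_pos": [-73, 426, -20], "yaw": 0.156}, {"hand": 1, "delta_pos": [-73, 426, -20], "yaw": 0.156}, {"hand": 1, "delta_pos": [-73, 426, -20], "yaw": 0.156}, {"hand": 1, "delta_pos": [-73, 426, -20], "yaw": 0.156}, {"hand": 1, "delta_pos": [-73, 426, -20], "yaw": 0.156}, {"hand": 1, "delta_pos": [-73, 426, -20], "yaw": 0.156}]'

```text
clock: 13.17
position: [453.7, -129.5, 149.7]
ee_rot: [0.984, -0.176, 0.0, 0.0]
contact_force: [0.0, 0.6, -0.5]
gripper_width: 85.5
grasp_force: 0.0
```

```bash
python3 - <<'E'
from h import *
w=cam('wrist');t=cam('top');plan(455,-127,150,70)
for q in ('speaker','heatsink'):
    W=nets.pinpoint('wrist',q)[:1];T=nets.pinpoint('top',q)[:1];S=nets.pinpoint('side',q)[:1];print(q,W,T)
    if W and T: print(tri([(w,W[0]['location']),(t,T[0]['location'])]))
    if W: print(onz(w,W[0]['location'],26 if q=='speaker' else 0))
p=proj(w,[456,-127,40])[0].astype(int);r,c=p;r=max(r,50);print(r,c)
save(w,'w10.png',(r-50,r+50,c-65,c+65),6)
E
```

```text
delta [-0.5 -0.2 -0.3] yaw -0.001 dist 1.0 pos [ 455.4 -127.4  149.7] j6 1.15 w 85.4 tilt [ 0.001  0.    -1.   ]
speaker [{'location': [188.3, 253.4], 'score': 0.65}] [{'location': [193.6, 308.0], 'score': 0.62}]
[ 456.11325102 -134.11834227   27.43315348]
[ 455.70802107 -134.01660206   26.        ]
heatsink [] [{'location': [199.6, 305.4], 'score': 0.57}]
195 245
```

View pics/w10.png

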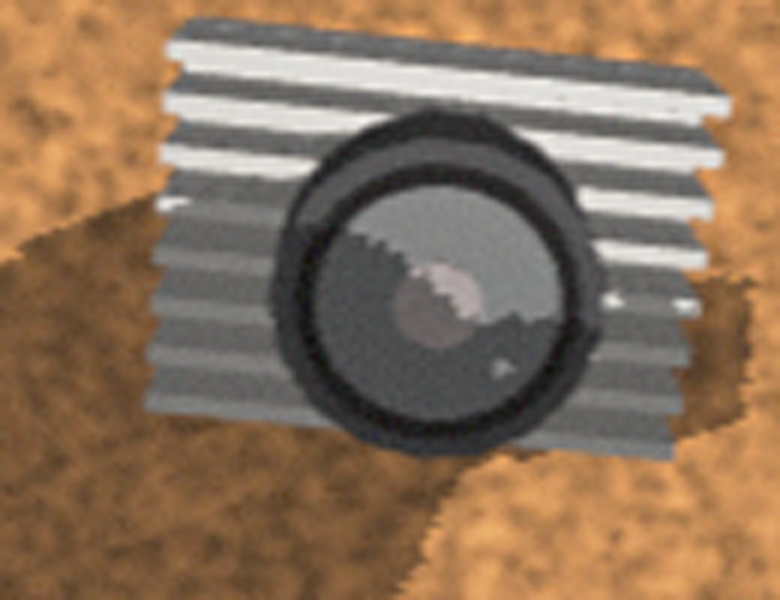

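```bash
python3 - <<'E'
from h import *
w=cam('wrist')
f=lambda x,y,z: onz(w,((y+.5)/6-.5+145,(x+.5)/6-.5+180),z)[:2]
print('spk',f(438,299,46), 'diam',np.linalg.norm(f(273,300,40)-f(603,300,40)))
P=np.array([f(*c,26) for c in[(165,40),(733,95),(672,458),(147,410)]]);a=(P[1]-P[0]+P[2]-P[3])/2; b=(P[3]-P[0]+P[2]-P[1])/2
print('hs',P.mean(0),np.linalg.norm(a),np.degrees(np.arctan2(a[1],a[0])),np.linalg.norm(b),np.degrees(np.arctan2(b[1],b[0])))
c=f(438,299,46);plan(*c,62,70)
E
```

```text
spk [ 458.82834919 -129.87768534] diam 45.782486168159856
hs [ 459.41499061 -129.02145632] 80.15699688403741 -115.52195186533943 55.91533428697186 154.19317610966084
delta [ 4.3  2.5 87.2] yaw 0.002 dist 87.0 pos [ 455.7 -126.1  149.2] j6 1.15 w 85.2 tilt [-0. -0. -1.]
```

The measured sizes match the text (heat sink 80.2 x 55.9 mm, speaker 45.8 mm), so I'll grip the speaker.

>>> apply_moves --rows '[{"hand": 1, "delta_pos": [4, 2.5, 40], "yaw": 0}, {"hand": 1, "delta_pos": [4, 2.5, 75], "yaw": 0}, {"hand": 1, "delta_pos": [4, 2.5, 87], "yaw": 0}, {"hand": 1, "delta_pos": [4, 2.5, 87], "yaw": 0}, {"hand": -1, "delta_pos": [4, 2.5, 87], "yaw": 0}, {"hand": -1, "delta_pos": [4, 2.5, 87], "yaw": 0}, {"hand": -1, "delta_pos": [4, 2.5, 87], "yaw": 0}, {"hand": -1, "delta_pos": [4, 2.5, 87], "yaw": 0}, {"hand": -1, "delta_pos": [4, 2.5, 87], "yaw": 0}]'

```text
clock: 14.37
position: [459.4, -130.5, 64.4]
ee_rot: [0.985, -0.173, 0.002, -0.0]
contact_force: [-1.0, 0.7, 7.5]
gripper_width: 42.5
grasp_force: 59.8
```

>>> apply_moves --rows '[{"hand": -1, "delta_pos": [0, 0, -20], "yaw": 0}, {"hand": -1, "delta_pos": [0, 0, -60], "yaw": 0}, {"hand": -1, "delta_pos": [0, 0, -80], "yaw": 0}, {"hand": -1, "delta_pos": [0, 0, -80], "yaw": 0}]'

```text
clock: 14.7
position: [461.6, -130.6, 148.0]
ee_rot: [0.985, -0.173, 0.006, -0.001]
contact_force: [-0.2, 0.2, -1.0]
gripper_width: 42.5
grasp_force: 61.2
```

```bash
python3 - <<'E'
from h import *
plan(604,-308.4,140,81.5)
E
```

```text
delta [194.3 118.7   9.9] yaw -0.199 dist 228.0 pos [ 461.6 -130.6  148. ] j6 1.16 w 42.5 tilt [ 0.013 -0.    -1.   ]
```

>>> apply_moves --rows '[{"hand": -1, "delta_pos": [194, 119, 0], "yaw": -0.199}, {"hand": -1, "delta_pos": [194, 119, 0], "yaw": -0.199}, {"hand": -1, "delta_pos": [194, 119, 0], "yaw": -0.199}, {"hand": -1, "delta_pos": [194, 119, 0], "yaw": -0.199}, {"hand": -1, "delta_pos": [194, 119, 10], "yaw": -0.199}, {"hand": -1, "delta_pos": [194, 119, 40], "yaw": -0.199}, {"hand": -1, "delta_pos": [194, 119, 70], "yaw": -0.199}, {"hand": -1, "delta_pos": [194, 119, 80], "yaw": -0.199}, {"hand": -1, "delta_pos": [194, 119, 80], "yaw": -0.199}, {"hand": -1, "delta_pos": [194, 119, 80], "yaw": -0.199}]'

```text
clock: 15.53
position: [599.6, -308.3, 62.6]
ee_rot: [0.997, -0.074, -0.0, 0.0]
contact_force: [0.1, 0.8, -0.9]
gripper_width: 42.5
grasp_force: 61.3
```

```bash
python3 - <<'E'
from h import *
plan(604,-308.4,41,81.5)
w=cam('wrist');save(w,'w11.png',(150,384,80,440),1.6)
E
```

```text
delta [ 4.4 -0.6 21.6] yaw -0.0 dist 22.0 pos [ 599.6 -308.3   62.6] j6 1.66 w 42.5 tilt [-0.001 -0.    -1.   ]
```

View pics/w11.png

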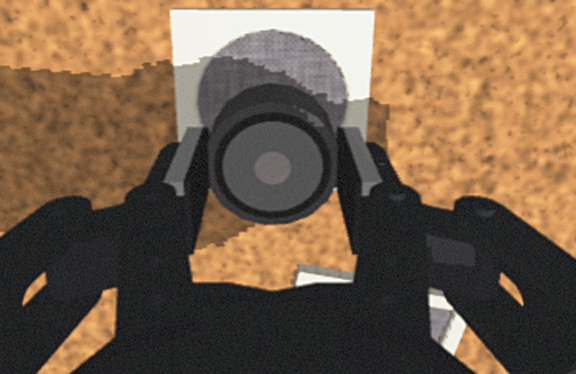

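The speaker hangs level between the pads, and the round pocket is straight below it (columns about 272 for both). I'll lower and release it.

>>> apply_moves --rows '[{"hand": -1, "delta_pos": [4.4, -0.6, 14], "yaw": 0}, {"hand": -1, "delta_pos": [4.4, -0.6, 21], "yaw": 0}, {"hand": -1, "delta_pos": [4.4, -0.6, 21.5], "yaw": 0}, {"hand": -1, "delta_pos": [4.4, -0.6, 21.5], "yaw": 0}]'

```text
clock: 15.92
position: [604.3, -308.4, 40.9]
ee_rot: [0.997, -0.075, -0.0, -0.0]
contact_force: [-0.3, 0.1, -2.3]
gripper_width: 42.3
grasp_force: 61.4
```

>>> apply_moves --rows '[{"hand": 0.4, "delta_pos": [0, 0, 0], "yaw": 0}, {"hand": 0.7, "delta_pos": [0, 0, 0], "yaw": 0}, {"hand": 1, "delta_pos": [0, 0, 0], "yaw": 0}, {"hand": 1, "delta_pos": [0, 0, -15], "yaw": 0}, {"hand": 1, "delta_pos": [0, 0, -50], "yaw": 0}, {"hand": 1, "delta_pos": [0, 0, -90], "yaw": 0}, {"hand": 1, "delta_pos": [0, 0, -100], "yaw": 0}, {"hand": 1, "delta_pos": [0, 0, -100], "yaw": 0}]'

```text
clock: 16.58
position: [606.9, -309.9, 146.9]
ee_rot: [0.997, -0.074, 0.005, 0.002]
contact_force: [-0.6, -0.7, -1.3]
gripper_width: 85.0
grasp_force: 0.0
```

```bash
python3 - <<'E'
from h import *
w=cam('wrist');print([(x['location'],x['score']) for x in nets.pinpoint('wrist','speaker')[:2]],'expect',proj(w,[604,-308.4,2]))
save(w,'w12.png',(130,270,180,340),3)
plan(459.4,-129,130,154.5)
E
```

```text
[([191.7, 249.8], 0.8)] expect [[190.22488394 247.90031124]]
delta [-170.3 -156.    11.5] yaw -1.276 dist 231.0 pos [ 604.4 -308.7  141.7] j6 1.66 w 85.3 tilt [ 0.002 -0.    -1.   ]
```

View pics/w12.png

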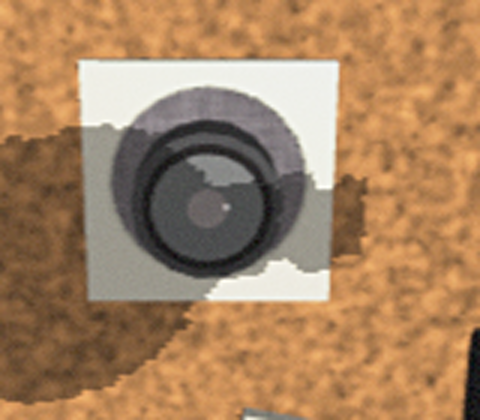

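All 14 pictures are used, and the last shows the speaker seated in its round pocket; from here I'll check with the networks and numbers. Next is the heat sink.

>>> apply_moves --rows '[{"hand": 1, "delta_pos": [-170, -156, 0], "yaw": -1.276}, {"hand": 1, "delta_pos": [-170, -156, 0], "yaw": -1.276}, {"hand": 1, "delta_pos": [-170, -156, 0], "yaw": -1.276}, {"hand": 1, "delta_pos": [-170, -156, 0], "yaw": -1.276}, {"hand": 1, "delta_pos": [-170, -156, 0], "yaw": -1.276}, {"hand": 1, "delta_pos": [-170, -156, 0], "yaw": -1.276}, {"hand": 1, "delta_pos": [-170, -156, 0], "yaw": -1.276}, {"hand": 1, "delta_pos": [-170, -156, 0], "yaw": -1.276}, {"hand": 1, "delta_pos": [-170, -156, 0], "yaw": -1.276}, {"hand": 1, "delta_pos": [-170, -156, 0], "yaw": -1.276}, {"hand": 1, "delta_pos": [-170, -156, 0], "yaw": -1.276}, {"hand": 1, "delta_pos": [-170, -156, 0], "yaw": -1.276}]'

```text
clock: 17.68
position: [458.5, -129.1, 139.6]
ee_rot: [0.846, 0.534, -0.001, -0.001]
contact_force: [-0.4, 0.3, -0.7]
gripper_width: 85.2
grasp_force: 0.0
```

```bash
cat >> h.py <<'E'
def blobfit(im,mask,c,z):
    m=cv2.morphologyEx(mask.astype(np.uint8),cv2.MORPH_CLOSE,np.ones((5,5)));m=cv2.morphologyEx(m,cv2.MORPH_OPEN,np.ones((5,5)))
    l=cv2.connectedComponents(m)[1];k=l[int(c[0]),int(c[1])]
    if not k: return None
    ct=max(cv2.findContours((l==k).astype(np.uint8),cv2.RETR_EXTERNAL,cv2.CHAIN_APPROX_NONE)[0],key=len)[:,0]
    P=np.array([onz(im,(v,u),z)[:2] for u,v in ct],np.float32);(cx,cy),(w,h),a=cv2.minAreaRect(P)
    if w<h: w,h,a=h,w,a+90
    return np.round([cx,cy,w,h,(a+90)%180-90],1)
E
python3 - <<'E'
from h import *
for n in('wrist','top','side'):
    im=cam(n);p=im['pixels'].astype(int);m=(p[...,0]-p[...,2]<35)
    c=proj(im,[459.4,-129,26])[0]
    print(n,c,blobfit(im,m,c,26),[(x['location'],x['score'],onz(im,x['location'],0).round()) for x in nets.pinpoint(n,'heatsink')[:2]])
plan(459.4,-129,36,154.5)
E
```

```text
wrist [193.19608597 250.19960263] [ 458.7 -129.3   79.6   56.9   63.3] [([188.5, 252.1], 0.6, array([ 460., -133.,    0.]))]
top [192.38276698 305.90656626] [300.   42.8 845.6 590.2 -15.7] [([194.3, 304.1], 0.93, array([ 459., -128.,    0.]))]
side [186.89814687 260.09205559] [ 454.7 -113.6  110.6   75.9   63.6] [([198.7, 261.7], 0.78, array([ 452., -109.,    0.]))]
delta [  0.2   0.  104.5] yaw -0.0 dist 105.0 pos [ 459.3 -129.2  140.5] j6 2.63 w 85.1 tilt [-0.001  0.    -1.   ]
```

The wrist fit agrees with the earlier one (centre 458.7, -129.3 mm; 79.6 x 56.9 mm; 63.3 degrees). I'll grip it.

>>> apply_moves --rows '[{"hand": 1, "delta_pos": [0, 0, 40], "yaw": 0.01}, {"hand": 1, "delta_pos": [0, 0, 75], "yaw": 0.01}, {"hand": 1, "delta_pos": [0, 0, 95], "yaw": 0.01}, {"hand": 1, "delta_pos": [0, 0, 104], "yaw": 0.01}, {"hand": 1, "delta_pos": [0, 0, 104], "yaw": 0.01}, {"hand": -1, "delta_pos": [0, 0, 104], "yaw": 0.01}, {"hand": -1, "delta_pos": [0, 0, 104], "yaw": 0.01}, {"hand": -1, "delta_pos": [0, 0, 104], "yaw": 0.01}, {"hand": -1, "delta_pos": [0, 0, 104], "yaw": 0.01}, {"hand": -1, "delta_pos": [0, 0, 104], "yaw": 0.01}]'

```text
clock: 18.82
position: [460.5, -129.1, 38.7]
ee_rot: [0.848, 0.53, 0.001, 0.001]
contact_force: [-2.2, 0.4, 6.4]
gripper_width: 54.4
grasp_force: 63.6
```

>>> apply_moves --rows '[{"hand": -1, "delta_pos": [0, 0, -20], "yaw": 0}, {"hand": -1, "delta_pos": [0, 0, -60], "yaw": 0}, {"hand": -1, "delta_pos": [0, 0, -100], "yaw": 0}, {"hand": -1, "delta_pos": [0, 0, -100], "yaw": 0}]'

```text
clock: 19.15
position: [464.6, -129.4, 145.0]
ee_rot: [0.848, 0.53, 0.007, 0.005]
contact_force: [1.3, 0.4, -1.7]
gripper_width: 54.2
grasp_force: 64.7
```

```bash
python3 - <<'E'
from h import *
plan(434.9,322,140,72.2)
E
```

```text
delta [ 392.9 -224.1    4. ] yaw 1.429 dist 452.0 pos [ 464.6 -129.4  145. ] j6 2.62 w 54.2 tilt [ 0.018 -0.001 -1.   ]
```

>>> apply_moves --rows '[{"hand": -1, "delta_pos": [393, -224, 0], "yaw": 1.429}, {"hand": -1, "delta_pos": [393, -224, 0], "yaw": 1.429}, {"hand": -1, "delta_pos": [393, -224, 0], "yaw": 1.429}, {"hand": -1, "delta_pos": [393, -224, 0], "yaw": 1.429}, {"hand": -1, "delta_pos": [393, -224, 0], "yaw": 1.429}, {"hand": -1, "delta_pos": [393, -224, 0], "yaw": 1.429}, {"hand": -1, "delta_pos": [393, -224, 0], "yaw": 1.429}, {"hand": -1, "delta_pos": [393, -224, 0], "yaw": 1.429}, {"hand": -1, "delta_pos": [393, -224, 0], "yaw": 1.429}, {"hand": -1, "delta_pos": [393, -224, 0], "yaw": 1.429}, {"hand": -1, "delta_pos": [393, -224, 0], "yaw": 1.429}, {"hand": -1, "delta_pos": [393, -224, 0], "yaw": 1.429}]'

```text
clock: 20.15
position: [430.7, 315.7, 137.5]
ee_rot: [0.994, -0.11, 0.0, -0.001]
contact_force: [1.7, -0.5, -1.9]
gripper_width: 54.0
grasp_force: 64.6
```

```bash
python3 - <<'E'
from h import *
im=cam('wrist');p=im['pixels'].astype(int);c=proj(im,[434.9,322,6])[0];print(c,nestfit(im,c))
plan(434.9,322,60,72.2)
E
```

```text
[186.72435542 241.72932257] [429.2 322.6  29.5  20.8 -12.7]
delta [ 2.3  1.6 78.1] yaw 0.088 dist 78.0 pos [432.5 323.5 138.1] j6 0.4 w 54.1 tilt [ 0.006  0.007 -1.   ]
```

>>> apply_moves --rows '[{"hand": -1, "delta_pos": [2, 1.5, 30], "yaw": 0.088}, {"hand": -1, "delta_pos": [2, 1.5, 60], "yaw": 0.088}, {"hand": -1, "delta_pos": [2, 1.5, 75], "yaw": 0.088}, {"hand": -1, "delta_pos": [2, 1.5, 75], "yaw": 0.088}, {"hand": -1, "delta_pos": [2, 1.5, 75], "yaw": 0.088}]'

```text
clock: 20.62
position: [433.0, 311.8, 61.8]
ee_rot: [0.989, -0.151, -0.0, 0.0]
contact_force: [1.0, 0.5, -1.8]
gripper_width: 53.9
grasp_force: 64.7
```

```bash
python3 - <<'E'
from h import *
plan(434.9,322,41.2,72.2)
E
```

```text
delta [ -1.3 -10.3  20.5] yaw 0.008 dist 23.0 pos [433.  311.8  61.8] j6 0.34 w 53.9 tilt [-0.    -0.001 -1.   ]
```

>>> apply_moves --rows '[{"hand": -1, "delta_pos": [-1.3, -10, 0], "yaw": 0.008}, {"hand": -1, "delta_pos": [-1.3, -10, 10], "yaw": 0.008}, {"hand": -1, "delta_pos": [-1.3, -10, 14], "yaw": 0.008}, {"hand": -1, "delta_pos": [-1.3, -10, 14], "yaw": 0.008}]'

```text
clock: 20.95
position: [434.4, 321.6, 47.3]
ee_rot: [0.988, -0.155, -0.0, 0.0]
contact_force: [-0.2, 0.3, -2.2]
gripper_width: 54.2
grasp_force: 64.7
```

```bash
python3 - <<'E'
from h import *
plan(434.9,322,41.2,72.2)
im=cam('wrist');t=cam('top');p=im['pixels'].astype(int);c=proj(im,[434.9,322,30])[0]
print('hs top fit',blobfit(im,(p[...,0]-p[...,2]<35),c,35),c)
for n in('wrist','top','side'): 
  im=cam(n);print(n,[(x['location'],x['score'],onz(im,x['location'],9).round()) for x in nets.pinpoint(n,'heatsink')[:2]])
E
```

```text
delta [ 0.4 -0.5  6.1] yaw -0.001 dist 6.0 pos [434.4 321.6  47.3] j6 0.32 w 54.2 tilt [-0.001 -0.001 -1.   ]
hs top fit [421.  321.7 301.8 143.9  72.1] [249.86814521 248.13510114]
wrist [([241.0, 252.2], 0.62, array([429., 322.,   9.]))]
top [([204.3, 125.4], 0.77, array([423., 328.,   9.]))]
side [([321.7, 246.4], 0.66, array([430., 324.,   9.]))]
```

>>> apply_moves --rows '[{"hand": -1, "delta_pos": [0.4, -0.4, 4], "yaw": 0}, {"hand": -1, "delta_pos": [0.4, -0.4, 6.3], "yaw": 0}, {"hand": -1, "delta_pos": [0.4, -0.4, 6.3], "yaw": 0}]'

```text
clock: 21.6
position: [435.2, 322.0, 41.0]
ee_rot: [0.988, -0.155, -0.0, 0.0]
contact_force: [-0.7, 0.2, -1.7]
gripper_width: 54.5
grasp_force: 64.7
```

>>> apply_moves --rows '[{"hand": 0.5, "delta_pos": [0, 0, 0], "yaw": 0}, {"hand": 0.8, "delta_pos": [0, 0, 0], "yaw": 0}, {"hand": 1, "delta_pos": [0, 0, 0], "yaw": 0}, {"hand": 1, "delta_pos": [0, 0, -15], "yaw": 0}, {"hand": 1, "delta_pos": [0, 0, -50], "yaw": 0}, {"hand": 1, "delta_pos": [0, 0, -90], "yaw": 0}, {"hand": 1, "delta_pos": [0, 0, -100], "yaw": 0}, {"hand": 1, "delta_pos": [0, 0, -100], "yaw": 0}, {"hand": 1, "delta_pos": [0, 0, -100], "yaw": 0}]'

```text
clock: 22.35
position: [435.4, 322.4, 142.4]
ee_rot: [0.988, -0.155, 0.0, -0.001]
contact_force: [0.3, -0.2, -1.1]
gripper_width: 85.5
grasp_force: 0.0
```

```bash
python3 - <<'E'
from h import *
for n in('wrist','top','side'): 
  im=cam(n);print(n,[(x['location'],x['score'],onz(im,x['location'],2).round()) for x in nets.pinpoint(n,'heatsink')[:2]])
  # contour: nest outline vs. part
  if n!='side':
    print(nestfit(im,proj(im,[434.9,322,6])[0]))
w=cam('wrist');p=w['pixels'].astype(np.uint8)
# local patch as coarse gray map on z=28 plane (top of fins), 4 mm grid along nest axes
a=np.radians(-17.8);ex=np.array([np.cos(a),np.sin(a)]);ey=np.array([-ex[1],ex[0]])
g=cv2.cvtColor(p,cv2.COLOR_RGB2GRAY)
for v in range(40,-44,-4):
    row=''
    for u in range(-56,60,4):
        q=proj(w,[*(np.array([434.9,322])+u*ex+v*ey),28])[0].round().astype(int)
        row+='%4d'%g[q[0],q[1]]
    print(v,row)
plan(458.3,125.8,140,160)
E
```

```text
wrist [([192.7, 250.6], 0.56, array([430., 323.,   2.]))]
[451.1 320.7  40.1  27.7 -18.9]
top [([204.1, 128.5], 0.91, array([425., 322.,   2.]))]
[458.8 314.2  85.2  59.1  71.8]
side [([324.6, 247.7], 0.83, array([428., 325.,   2.]))]
40   90  89  99  91  90  89  88  93  88  95  80 103  80  93  82  86  95  84  86 146 145 158 137 158 117 143 150 146 157
36  100 103  91 127 148 147 149 149 150 147 147 149 148 144 148 149 150 147 148 234 235 235 236 235 236 235 236 238 242
32   92 102 100 126 148 109 122 114 103 103  92 124 120 112 102  94  90 109 106 149 128 113 135 151 141 127 173 233 240
28   84  89  82 124 145 115  95 101 105  78  87  89  86  93 102  76  80  87 114 159 165 127 136 145 132 131 124 230 241
24   87  92  83 128 133  94  95  95  93  86  87  88  93  94  98  92  87  83  88  96 133 109 106 100  99 136 117 223 243
20   91  91 100 131 141 109 123 122 120 121 120 119 119 126 121 123 120 123 131 216 194 201 165 180 120 121 119 227 241
16  106  97  87 125 151 105 109 109  93  99 102 105 112 106 106 112 110 111  98 130 129 146 145 170 115 127 132 226 242
12  146  91  96 125 132 1
[... 1074 characters left out ...]
9 235 114 104 114 111 101  97 100 105 110 108 108 116  92  97 107 105 105 116 107 118 135 133 241 241
-28  139 169 139 182 220 178 186 185 126 119 122 185 183 112 208 203 218 221 222 203 202 217 223 228 133 131 129 240 240
-32  163 148 148 183 231 124 124 122  98  75  76  78  74  77  83 105 129 139 137 129 119 133 138 119 121 109 120 240 242
-36  142 165 143 185 231 232 232 234 144 146 148 150 150 149 146 236 237 238 237 238 237 238 239 239 238 237 238 238 241
-40  134 141 138 172 211 215 226 198 194 124 135 137 118 119 128 227 181 209 202 219 226 171 198 217 225 145 181 202 224
delta [ 82.2 179.5   0.8] yaw -1.533 dist 197.0 pos [435.1 321.9 140.5] j6 0.32 w 85.6 tilt [-0.001 -0.002 -1.   ]
```

The heat sink spans about ±37 mm inside its pocket with the white rim clear all round, so it is seated. The brick is last.

>>> apply_moves --rows '[{"hand": 1, "delta_pos": [82, 179, 0], "yaw": -1.5}, {"hand": 1, "delta_pos": [82, 179, 0], "yaw": -1.5}, {"hand": 1, "delta_pos": [82, 179, 0], "yaw": -1.5}, {"hand": 1, "delta_pos": [82, 179, 0], "yaw": -1.5}, {"hand": 1, "delta_pos": [82, 179, 0], "yaw": -1.5}, {"hand": 1, "delta_pos": [82, 179, 0], "yaw": -1.5}, {"hand": 1, "delta_pos": [82, 179, 0], "yaw": -1.5}, {"hand": 1, "delta_pos": [82, 179, 0], "yaw": -1.5}, {"hand": 1, "delta_pos": [82, 179, 0], "yaw": -1.5}, {"hand": 1, "delta_pos": [82, 179, 0], "yaw": -1.5}, {"hand": 1, "delta_pos": [82, 179, 0], "yaw": -1.5}, {"hand": 1, "delta_pos": [82, 179, 0], "yaw": -1.5}]'

```text
clock: 23.7
position: [458.5, 126.5, 141.1]
ee_rot: [0.835, 0.55, -0.0, 0.0]
contact_force: [0.1, 0.6, -0.0]
gripper_width: 85.3
grasp_force: 0.0
```

>>> apply_moves --rows '[{"hand": 1, "delta_pos": [0, 0, 0], "yaw": -0.033}, {"hand": 1, "delta_pos": [0, 0, 0], "yaw": -0.033}]'

```text
clock: 23.87
position: [458.5, 126.6, 141.1]
ee_rot: [0.827, 0.562, -0.0, 0.0]
contact_force: [1.6, 1.0, 0.3]
gripper_width: 85.5
grasp_force: 0.0
```

```bash
python3 - <<'E'
from h import *
im=cam('wrist');p=im['pixels'].astype(int)
c=proj(im,[458.3,125.8,26])[0]
for th in(15,20,25,30):print(th,blobfit(im,(p[...,0]-p[...,2]<th)&(p[...,1]<90),c,26),blobfit(im,(p[...,0]-p[...,2]<th)&(p[...,1]<90),c,13))
print(c,im['t'])
for n in('wrist','top','side'):
  im=cam(n);print(n,[(x['location'],x['score'],onz(im,x['location'],0).round()) for x in nets.pinpoint(n,'brick')[:4]])
plan(458.3,125.8,36,160)
E
```

```text
15 [458.2 127.8  99.2  52.3  70. ] [456.7 124.1 104.7  55.2  70. ]
20 [458.3 127.9  99.5  52.3  70. ] [456.8 124.2 105.   55.2  70. ]
25 [458.2 127.9  99.6  52.5  70. ] [456.7 124.3 105.1  55.4  70. ]
30 [458.2 127.9 100.   52.5  70. ] [456.6 124.3 105.5  55.4  70. ]
[194.08449136 249.24359388] [485.81371785 193.46638699 259.74284355]
wrist [([146.0, 387.6], 0.92, array([588., 114.,   0.])), ([184.8, 249.3], 0.74, array([459., 127.,   0.]))]
top [([145.0, 212.3], 0.68, array([585., 112.,   0.])), ([136.5, 152.5], 0.19, array([606., 271.,   0.]))]
side [([255.3, 247.7], 0.76, array([456., 131.,   0.])), ([246.6, 195.3], 0.75, array([582., 118.,   0.])), ([343.9, 337.2], 0.61, array([264., 345.,   0.]))]
delta [-9.000e-01  1.000e-01  1.054e+02] yaw -0.03 dist 105.0 pos [458.5 126.7 141.4] j6 2.15 w 85.5 tilt [-0. -0. -1.]
```

The dark block at wrist pixel (194, 249) is the brick (about 100 x 52 mm, 70 degrees); the one at (146, 388) is a green decoy. I'll grip the brick.

>>> apply_moves --rows '[{"hand": 1, "delta_pos": [-0.3, 0, 40], "yaw": -0.025}, {"hand": 1, "delta_pos": [-0.3, 0, 75], "yaw": -0.025}, {"hand": 1, "delta_pos": [-0.3, 0, 95], "yaw": -0.025}, {"hand": 1, "delta_pos": [-0.3, 0, 105], "yaw": -0.025}, {"hand": 1, "delta_pos": [-0.3, 0, 105], "yaw": -0.025}, {"hand": -1, "delta_pos": [-0.3, 0, 105], "yaw": -0.025}, {"hand": -1, "delta_pos": [-0.3, 0, 105], "yaw": -0.025}, {"hand": -1, "delta_pos": [-0.3, 0, 105], "yaw": -0.025}, {"hand": -1, "delta_pos": [-0.3, 0, 105], "yaw": -0.025}, {"hand": -1, "delta_pos": [-0.3, 0, 105], "yaw": -0.025}]'

```text
clock: 25.05
position: [459.2, 126.9, 38.1]
ee_rot: [0.82, 0.572, 0.002, 0.0]
contact_force: [-0.8, -0.0, 7.2]
gripper_width: 51.9
grasp_force: 63.7
```

>>> apply_moves --rows '[{"hand": -1, "delta_pos": [0, 0, -20], "yaw": 0}, {"hand": -1, "delta_pos": [0, 0, -60], "yaw": 0}, {"hand": -1, "delta_pos": [0, 0, -100], "yaw": 0}, {"hand": -1, "delta_pos": [0, 0, -100], "yaw": 0}, {"hand": -1, "delta_pos": [0, 0, -100], "yaw": 0}]'

```text
clock: 25.47
position: [459.4, 127.2, 139.1]
ee_rot: [0.82, 0.572, 0.004, -0.0]
contact_force: [-0.3, -0.6, -3.8]
gripper_width: 51.9
grasp_force: 64.7
```

```bash
python3 - <<'E'
from h import *
plan(446,-326.4,140,69.8)
E
```

```text
delta [-430.1  144.5   -3. ] yaw 1.57 dist 454.0 pos [459.4 127.2 139.1] j6 2.18 w 51.9 tilt [ 0.006  0.004 -1.   ]
```

>>> apply_moves --rows '[{"hand": -1, "delta_pos": [-430, 144, 0], "yaw": 1.45}, {"hand": -1, "delta_pos": [-430, 144, 0], "yaw": 1.45}, {"hand": -1, "delta_pos": [-430, 144, 0], "yaw": 1.45}, {"hand": -1, "delta_pos": [-430, 144, 0], "yaw": 1.45}, {"hand": -1, "delta_pos": [-430, 144, 0], "yaw": 1.45}, {"hand": -1, "delta_pos": [-430, 144, 0], "yaw": 1.45}, {"hand": -1, "delta_pos": [-430, 144, 0], "yaw": 1.45}, {"hand": -1, "delta_pos": [-430, 144, 0], "yaw": 1.45}, {"hand": -1, "delta_pos": [-430, 144, 0], "yaw": 1.45}, {"hand": -1, "delta_pos": [-430, 144, 0], "yaw": 1.45}, {"hand": -1, "delta_pos": [-430, 144, 0], "yaw": 1.45}, {"hand": -1, "delta_pos": [-430, 144, 0], "yaw": 1.45}]'

```text
clock: 26.47
position: [443.5, -332.0, 134.3]
ee_rot: [0.993, -0.122, -0.001, 0.0]
contact_force: [2.1, 0.4, -2.2]
gripper_width: 52.3
grasp_force: 64.9
```

>>> apply_moves --rows '[{"hand": -1, "delta_pos": [0, 0, 10], "yaw": 0}, {"hand": -1, "delta_pos": [0, 0, 30], "yaw": 0}, {"hand": -1, "delta_pos": [0, 0, 30], "yaw": 0}, {"hand": -1, "delta_pos": [0, 0, 30], "yaw": 0}]'

```text
clock: 26.8
position: [443.1, -325.3, 104.1]
ee_rot: [0.993, -0.115, -0.003, -0.001]
contact_force: [-0.2, 1.1, -2.6]
gripper_width: 52.1
grasp_force: 64.8
```

```bash
python3 - <<'E'
from h import *
plan(446,-326.4,41,69.8)
E
```

```text
delta [ 3.5  0.5 63.1] yaw 0.122 dist 63.0 pos [ 443.1 -325.3  104.1] j6 1.68 w 52.1 tilt [-0.006  0.003 -1.   ]
```

>>> apply_moves --rows '[{"hand": -1, "delta_pos": [3.3, 0.5, 20], "yaw": 0.122}, {"hand": -1, "delta_pos": [3.3, 0.5, 40], "yaw": 0.122}, {"hand": -1, "delta_pos": [3.3, 0.5, 54], "yaw": 0.122}, {"hand": -1, "delta_pos": [3.3, 0.5, 54], "yaw": 0.122}, {"hand": -1, "delta_pos": [3.3, 0.5, 54], "yaw": 0.122}]'

```text
clock: 27.22
position: [448.0, -327.5, 52.5]
ee_rot: [0.985, -0.175, -0.001, 0.0]
contact_force: [0.4, 0.1, -1.8]
gripper_width: 52.3
grasp_force: 64.8
```

```bash
python3 - <<'E'
from h import *
plan(446,-326.4,40.7,69.8)
for n in('wrist','side'):
  im=cam(n);print(n,[(x['location'],x['score'],onz(im,x['location'],12).round()) for x in nets.pinpoint(n,'brick')[:3]])
# brick far end in wrist view: dark extent along nest axis
E
```

```text
delta [-2.3 -0.3 11.8] yaw 0.0 dist 12.0 pos [ 448.  -327.5   52.5] j6 1.56 w 52.3 tilt [-0.001  0.    -1.   ]
wrist [([233.2, 250.4], 0.75, array([ 447., -328.,   12.]))]
side [([345.3, 338.2], 0.82, array([264., 357.,  12.])), ([156.8, 271.2], 0.65, array([ 448., -348.,   12.])), ([244.8, 193.5], 0.56, array([584., 126.,  12.]))]
```

Wrist network puts the held brick at (447, -328), against a nest centre of (446, -326). I'll set it down.

>>> apply_moves --rows '[{"hand": -1, "delta_pos": [-2, 0, 5], "yaw": 0}, {"hand": -1, "delta_pos": [-2, 0, 10], "yaw": 0}, {"hand": -1, "delta_pos": [-2, 0, 12], "yaw": 0}, {"hand": -1, "delta_pos": [-2, 0, 12], "yaw": 0}]'

```text
clock: 27.75
position: [445.8, -327.4, 40.3]
ee_rot: [0.984, -0.176, -0.0, -0.0]
contact_force: [-0.5, -0.7, -2.8]
gripper_width: 52.1
grasp_force: 64.9
```

>>> apply_moves --rows '[{"hand": 0.5, "delta_pos": [0, 0, 0], "yaw": 0}, {"hand": 0.8, "delta_pos": [0, 0, 0], "yaw": 0}, {"hand": 1, "delta_pos": [0, 0, 0], "yaw": 0}, {"hand": 1, "delta_pos": [0, 0, -15], "yaw": 0}, {"hand": 1, "delta_pos": [0, 0, -50], "yaw": 0}, {"hand": 1, "delta_pos": [0, 0, -90], "yaw": 0}, {"hand": 1, "delta_pos": [0, 0, -120], "yaw": 0}, {"hand": 1, "delta_pos": [0, 0, -120], "yaw": 0}, {"hand": 1, "delta_pos": [0, 0, -120], "yaw": 0}]'

```text
clock: 28.5
position: [447.2, -327.9, 163.1]
ee_rot: [0.984, -0.176, 0.003, 0.001]
contact_force: [-0.4, 0.8, -1.0]
gripper_width: 85.4
grasp_force: 0.0
```

```bash
python3 - <<'E'
from h import *
im=cam('wrist');p=im['pixels'].astype(int);c=proj(im,[446,-326.4,28])[0]
for th in(10,):
  m=(p.max(2)<80)
  print('brick',blobfit(im,m,c,28))
# whole nest region (non-cork) outline
print('nest+',blobfit(im,(p[...,0]-p[...,2]<35),c,6))
print([(x['location'],x['score'],onz(im,x['location'],2).round()) for x in nets.pinpoint('wrist','brick')[:3]])
N=dict(brick=(446,-326.4),heatsink=(434.9,322),fan=(608.8,277.1),speaker=(604,-308.4),battery=(631.2,-12.2))
for n in('top','side'):
  im=cam(n)
  for q,xy in N.items():
    e=proj(im,[*xy,2])[0]; L=nets.pinpoint(n,q)
    if L: b=min(L,key=lambda x:np.hypot(*(np.array(x['location'])-e)));print(n,q,b['score'],np.round(b['location']-e,1),onz(im,b['location'],2)[:2].round(1)-xy)
E
```

```text
brick [ 448.8 -326.3   99.9   58.4  -18.7]
nest+ [ 445.9 -326.5  129.6   84.9  -20.4]
[]
top brick 0.7 [-0.2 -1.3] [0.4 3.5]
top heatsink 0.78 [ 3.3 -1.1] [-8.5  2.4]
top fan 0.68 [ 1.9 -0. ] [-5.2 -0.3]
top battery 0.55 [-1.3 -1.7] [3.4 4.5]
side brick 0.69 [-0.3 -0. ] [ 0.3 -1.9]
side heatsink 0.61 [3.3 1.5] [-3.8  7. ]
side fan 0.95 [2.6 1.1] [-4.4  6.4]
side speaker 0.46 [ 5.5 -0.9] [-4.7 37.6]
side battery 0.77 [-1.5 -3.2] [10.2 -5.4]
```

The brick fits to within about 3 mm of its pocket's centre, and the checks on the other parts agree with their nests. I'll hand the job in.

```bash
python3 -c "
from bench import workorder
print(workorder.job_done())"
```

```text
the job is handed in; nothing more can be done
None
```

I put all five parts in their own nests, right way up, and handed the job in at about 29 s; my last checks found none out of place, but the hand-in returned no verdict.

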